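Click the spice tin into the mill

ROBOT

A 6-joint arm with a two-finger parallel gripper is mounted at the origin on the work surface. World frame = base frame: x ahead of the robot, y to its left, z up, the work surface at z = 0. Lengths are in m, angles in rad, forces in N, time in s.
With the tool pointing down it reaches from about 0.3 to 0.775 m from the base axis. Payload 14.6 kg.
Tool frame: the origin (TCP) lies on the centre line of the jaws, within the pads' length; the fingertips stand 17 mm ahead of it and the grasp point (between the pads) lies 2 mm behind it; z points along the fingers, x is the direction in which the jaws open and shut, and the axes are right-handed (so a half turn about z gives the same grasp; the last joint's range is limited). The gripper opens to 94 mm and grips with 3 to 60 N. Pads are 16 mm wide; open, the fingers measure 119 mm over their backs; the gripper's body (75 mm by 177 mm) begins 78 mm behind the grasp point.
Start: joints at [-1.303, 0.3, 1.521, -0, 1.321, -0.067], TCP at [0.181, -0.519, 0.222] pointing down, gripper open.
Joint ranges: [-3.03, 3.03], [-0.79, 2.21], [0.23, 2.52], [-1.04, 4.18], [0, 3.07], [-2.55, 2.55]. Speed limits (rad/s): [2.22, 2.22, 2.57, 3.14, 3.14, 3.14].

INTERFACE

Orientations are given as [roll, pitch, yaw] about the fixed x, y, z axes, in that order (R = Rz(yaw) Ry(pitch) Rx(roll)).
In Python, from station import ctrl gives the robot as it stands. The module is installed in compiled form; this text tells all that it offers.
- The arm moves only by the tool drive_tool, never from a script. Its argument "increments" is a list of rows, each a list of 3 entries, a list of its own where there are three numbers: the turn, a rotation vector about the tool's x, y, z in degrees, then the shift along the tool's x, y, z in mm, then the opening, from 0 (shut) to 1 (fully open). In form: [[[ax, ay, az], [dx, dy, dz], hand], ...]. A call has 1 to 20 rows; each row shifts and turns the commanded pose from where the row before left it, along the tool's axes as they then stand; what a row does not reach is not made up. A row lasts 1/8 s, in which the tool goes at most 62.5 mm and 10.7 degrees, less where a joint would pass 70% of its speed; a pose out of reach is approached as far as the arm can. A call with a gripper value outside its range is refused whole. The fingers move at their own pace and stop on an object; "squeeze" is the grip in N (left out, the last holds). Time passes only in rows, so rows that do not move let the fingers close. It gives the time, the measured TCP pose, the force and the opening at its end, in the units of the state.
- ctrl.get_obs(): the state, without advancing time (a new reading comes with each control period).
- ctrl.camera(name): name is "scene" or "top"; returns the picture (384x512x3 uint8, red, green, blue); there is no depth.
- ctrl.calibration(name): a dict with "fx", "fy", "cx", "cy" (pixels), "rvec" (rotation vector, rad) and "tvec" (3), from world to camera coordinates, as OpenCV has them. Camera axes: x right, y down, z forward; pixel columns grow to the right and rows downward; lengths in m; the calibration is good to about 2 mm. A picture is of the moment at which its call begins. calibration takes no time and is no camera call.
- ctrl.hand_in(): hands the job in, once; it reports no verdict.
The state is a dict: "time_s": time; "qpos": joint angles; "joint_vel": joint speeds; "tau": joint torques, N m; "ee_pos": TCP position; "eef_rot": TCP orientation; "force": force on the tool from outside, world axes, zero at the start; "moment": the same for the moment, N m; "grip_width": finger opening in m.
Only numpy, scipy, OpenCV 4.12 (cv2) and the standard library are available. Lean on these libraries where they do the work, as an engineer would, in place of code of your own. Each camera call takes 0.05 s, during which the arm holds its last target.

TASK

Load the tin with the orange band into the round socket of the spice mill: push it down past the sprung ball until it clicks and stays held, then let go. Feel for the click and press gently, without ramming it against the bottom of the socket, and leave the other things on the shelf where they are.

Things in the scene. Friction and masses are not known exactly. Their poses are not given: they have to be found in the camera images.
- tin_orange: Round steel spice tin, orange band, clear flat lid, 48 mm in diameter, 80 mm high, about 140 g, upright. Origin: centre of its underside, z up. From the underside up: cone 42 widening to 48 mm over 3 mm, band of 48 mm to 4 mm up, catch groove of 40 mm diameter from 4 to 18 mm up, then plain 48 mm to the top at 80 mm. Grip it within its top 28 mm: the rest may sink into the mill.
- tin_foot (a point): Centre of the underside of the orange tin. How far it must go in is not known beforehand: ball and plunger sit together on a setting screw whose height differs each time by up to 20 mm. Clicked home, the tin's underside is 13 to 35 mm above the shelf (21 to 43 mm below the mouth). A tin let go before the click stands higher and is not held.
- mill: Fixed spice mill base: black block 96 x 96 mm, 56 mm high, with an upright round socket 50 mm wide, open on top (1 mm clear all round the tin). On its +x side a grey housing, 75 mm long, 50 mm high with controls. Origin: on the socket's axis, at the shelf, z up. Inside, on the +y side, a sprung 12 mm steel ball stands 4.5 mm out of the smooth wall; a sprung plunger forms the bottom.
- mouth (a point): Centre of the socket's mouth, 56 mm above the shelf. Going down, the ball is first felt 8 to 11 mm above the final place; the push grows to 6 to 13 N and falls to under half at the click, 1 to 4 mm above the final place. Then the plunger's spring pushes back, about 4 to 5 N at the final place; 1 to 2 mm beyond it is a hard stop, and over 25 N on the plunger does damage.
- tin_green: tin of the same make with a green band; leave alone. Origin: centre of its underside, z up
- tin_blue: tin of the same make with a blue band; leave alone. Origin: centre of its underside, z up
- mortar: white ceramic mortar, a bowl 110 mm across and 75 mm high; leave alone. Origin: centre of its underside
- whisk: steel whisk lying on the shelf, 260 mm long, up to 50 mm wide and high, along its own x axis; leave alone. Origin: on the shelf near the middle of its length
- jug: blue plastic jug 92 mm across and 140 mm high, handle on its +y side; leave alone. Origin: centre of its underside
- bowl: glass bowl 150 mm across and 60 mm high; leave alone. Origin: centre of its underside
Mind the look-alikes: they are no part of the job. Leave any purple or red look-alike of the tin_orange alone.

How it is judged:
By the outcome, as a careful person would: the job done as asked, in the order asked, and still so for the second after the job is handed in, with the robot touching nothing.
It also fails if it takes over 64 s, if anything falls off the work surface, if the arm or the gripper's body presses on something with over 40 N, if the wrist force passes 120 N, or if a joint passes its speed limit or range.

## Working session

There is one attempt and no reset: what is moved stays moved. The work goes in short steps, Python scripts to look and compute and a tool call to move; the robot and the scene stay as the last step left them, time stands still between calls to the robot, and variables do not carry over. Pictures are saved under pics/ and viewed, and the job is handed in when it is done.

Besides the shell and the picture viewer there is one more tool, called after "Emit:" as a command line: name --argument value ..., lists and objects as JSON in quotes. drive_tool: Moves the arm, as the interface text tells. Its arguments: {"type":"object","properties":{"increments":{"type":"array"},"squeeze":{"type":"number"}},"required":["increments"]}

```bash
mkdir -p pics; python3 - <<'E'
from station import ctrl
import cv2
for n in("scene","top"):
    im=ctrl.camera(n); cv2.imwrite(f"pics/{n}0.png",im[:,:,::-1]); print(n,ctrl.calibration(n))
o=ctrl.get_obs(); print({k:(v if not hasattr(v,'round') else v) for k,v in o.items()})
E
```

```text
scene {'fx': 456.48533250731833, 'fy': 456.48533250731833, 'cx': 263.15228684344623, 'cy': 192.15621152837048, 'rvec': array([ 1.64339995,  2.18400646, -0.63161293]), 'tvec': array([ 0.21607685, -0.42306314,  1.57674289])}
top {'fx': 478.7635484513168, 'fy': 478.7635484513168, 'cx': 259.6508869265141, 'cy': 202.35956791224388, 'rvec': array([ 2.17238905, -2.15925562,  0.1127999 ]), 'tvec': array([-0.05149897,  0.59241349,  1.20612709])}
{'time_s': 0.1, 'qpos': array([-1.30260616e+00,  3.00389284e-01,  1.52147811e+00,  8.38874976e-06,
        1.32072470e+00, -6.65666741e-02]), 'joint_vel': array([ 0.00065772, -0.00189464, -0.00131127, -0.00199306, -0.0013223 ,
       -0.00014921]), 'tau': array([ 8.89048224e-04, -5.32644868e+01, -3.53287804e+01,  7.09376461e-02,
        2.35220493e-02, -9.63606044e-05]), 'ee_pos': array([ 0.18065796, -0.51926276,  0.22197476]), 'eef_rot': array([-3.14151807e+00,  9.96693168e-04, -1.23604153e+00]), 'force': array([ 0.06197237, -0.72986023,  1.15659616]), 'moment': array([0.01631561, 0.00800336, 0.06443568]), 'grip_width': 0.09400195459114477}
```

View pics/scene0.png

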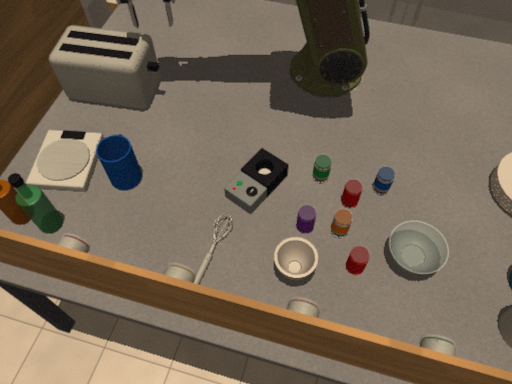

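View pics/top0.png

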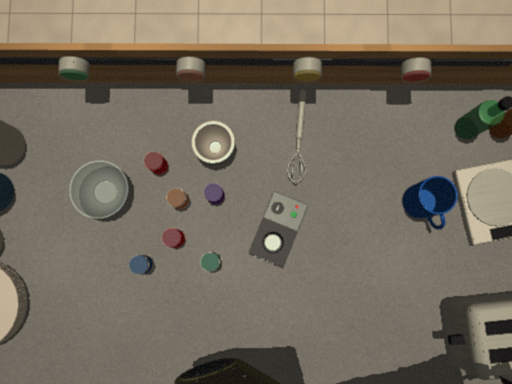

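In both pictures the candidates for the orange tin are:

| Tin | Scene pixel | Top pixel |
|---|---|---|
| orange | (342,222) | (177,198) |
| red | (352,193) | (173,238) |
| red | (357,260) | (156,163) |
| purple | (306,219) | (214,193) |
| green | (322,167) | (210,262) |
| blue | (384,180) | (141,265) |

I choose the orange one and check it in close crops.

```bash
python3 - <<'E'
import cv2,numpy as np
t=cv2.imread("pics/top0.png");s=cv2.imread("pics/scene0.png")
f=lambda im,x,y,w,h,k:cv2.resize(im[y:y+h,x:x+w],None,fx=k,fy=k,interpolation=cv2.INTER_CUBIC)
a=f(t,140,150,60,60,6);b=f(t,245,190,65,80,6);c=f(s,310,170,60,80,6)
d=f(s,220,145,75,70,5)
def pad(i):return cv2.copyMakeBorder(i,0,480-i.shape[0],0,400-i.shape[1],0)
cv2.imwrite("pics/c1.png",np.hstack([pad(a),pad(b)]));cv2.imwrite("pics/c2.png",np.hstack([pad(c),pad(d)]))
E
```

```text
(no output)
```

View pics/c1.png

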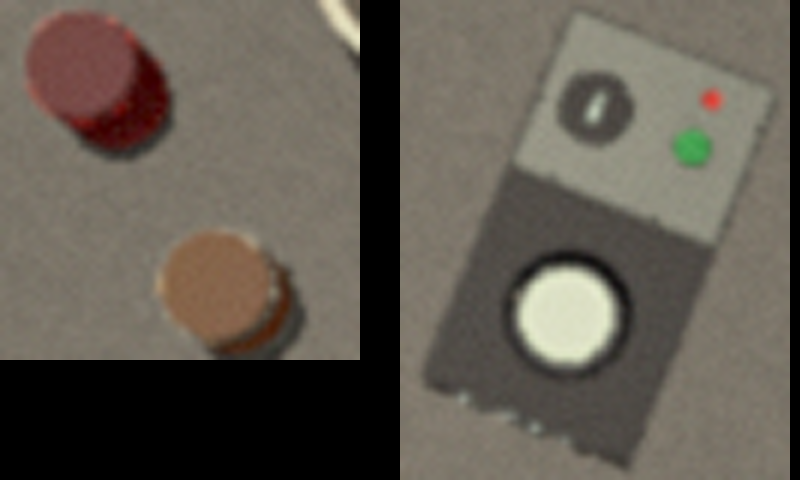

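View pics/c2.png

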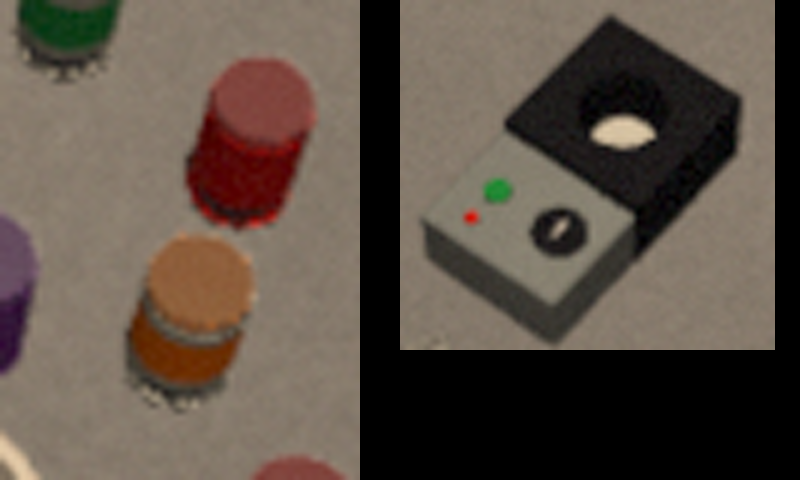

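The crops show the orange-banded tin with its tan lid centred at about top (175.3,197.2) and scene (343.1,216.3). The mouth is at about top (272.4,241.9) and scene (264.4,166.8). The tin has free shelf round it, though the red look-alikes and the purple one are near.

```bash
cat > h.py <<'E'
import cv2,numpy as np
from station import ctrl
def ray(n,uv):
    c=ctrl.calibration(n);K=np.array([[c['fx'],0,c['cx']],[0,c['fy'],c['cy']],[0,0,1]])
    R=cv2.Rodrigues(c['rvec'])[0];return -R.T@c['tvec'],R.T@np.linalg.solve(K,[uv[0],uv[1],1])
def at(n,uv,z):
    o,d=ray(n,uv);return (o+d*(z-o[2])/d[2])[:2]
def proj(n,p):
    c=ctrl.calibration(n);K=np.array([[c['fx'],0,c['cx']],[0,c['fy'],c['cy']],[0,0,1]])
    return cv2.projectPoints(np.array(p,float).reshape(-1,3),c['rvec'],c['tvec'],K,None)[0][:,0]
E
python3 - <<'E'
from h import *
np.set_printoptions(precision=4,suppress=True)
T=lambda u,v,x,y,k:((u+.5)/k-.5+x,(v+.5)/k-.5+y)
for nm,z,tp,sc in [("tin",.08,T(214,286,140,150,6),T(201,280,310,170,6)),("mouth",.056,T(167,314,245,190,6),T(224,111,220,145,5)),
 ("green",.08,(210,262),(322,161)),("redA",.08,(173,238),(353,186)),("redB",.08,T(82,64,140,150,6),(358,254)),("purple",.08,(214,193),(306,212)),("blue",.08,(141,265),(385,174)),("bowlm",.075,(213,142),(296,254))]:
    print(nm,at("top",tp,z),at("scene",sc,z))
# mill corner dirs
for p in [(115,165),(315,245),(25,385),(230,468)]: print(at("top",T(*p,245,190,6),.056))
E
```

```text
tin [0.5991 0.1619] [0.6028 0.163 ]
mouth [ 0.4904 -0.0806] [ 0.4924 -0.0794]
green [0.4398 0.0728] [0.4455 0.0737]
redA [0.4979 0.1649] [0.5037 0.1712]
redB [0.6921 0.2194] [0.6972 0.2179]
purple [0.6103 0.0657] [0.617  0.0683]
blue [0.4315 0.2417] [0.4408 0.2483]
bowlm [0.7408 0.0709] [0.737  0.0716]
[ 0.5528 -0.0585]
[ 0.5196 -0.1426]
[ 0.4605 -0.0215]
[ 0.4267 -0.1071]
```

Emit:
drive_tool --increments '[[[0, 0, 0], [-15, -19, 0], 1], [[0, 0, 0], [-32, -39, 0], 1], [[0, 0, 0], [-32, -39, 0], 1], [[0, 0, 0], [-32, -39, 0], 1], [[0, 0, 0], [-32, -39, 0], 1], [[0, 0, 0], [-32, -39, 0], 1], [[0, 0, 0], [-32, -39, 0], 1], [[0, 0, 0], [-32, -39, 0], 1], [[0, 0, 0], [-32, -39, 0], 1], [[0, 0, 0], [-32, -39, 0], 1], [[0, 0, 0], [-32, -39, 0], 1], [[0, 0, 0], [-32, -39, 0], 1], [[0, 0, 0], [-32, -39, 0], 1], [[0, 0, 0], [-32, -39, 0], 1], [[0, 0, 0], [-32, -39, 0], 1], [[0, 0, 0], [-32, -39, 0], 1], [[0, 0, -8.6], [-11, -16, 0], 1], [[0, 0, -8.6], [0, 0, 0], 1], [[0, 0, -8.6], [0, 0, 0], 1], [[0, 0, 0], [0, 0, 0], 1]]' --squeeze 30

```text
time_s: 2.6
ee_pos: [0.5999, 0.1622, 0.222]
eef_rot: [3.141, 0.0, -0.787]
force: [-1.0, 0.3, -0.6]
grip_width: 0.0944
```

Emit:
drive_tool --increments '[[[0, 0, 0], [0, 0, 25], 1], [[0, 0, 0], [0, 0, 40], 1], [[0, 0, 0], [0, 0, 35], 1], [[0, 0, 0], [0, 0, 17], 1], [[0, 0, 0], [0, 0, 0], 1]]'

```text
time_s: 3.22
ee_pos: [0.5998, 0.1621, 0.105]
eef_rot: [3.14, 0.001, -0.787]
force: [-0.1, 0.3, -0.1]
grip_width: 0.0936
```

```bash
python3 - <<'E'
from h import *
o=ctrl.get_obs();print(o['ee_pos'],o['force'])
im=ctrl.camera("scene")[:,:,::-1];a=cv2.resize(im[150:280,280:410],None,fx=4.4,fy=4.4,interpolation=2);cv2.imwrite("pics/s1.png",a)
E
```

```text
[0.5998229  0.16208119 0.10496059] [-0.11966906  0.33167466 -0.13642052]
```

View pics/s1.png

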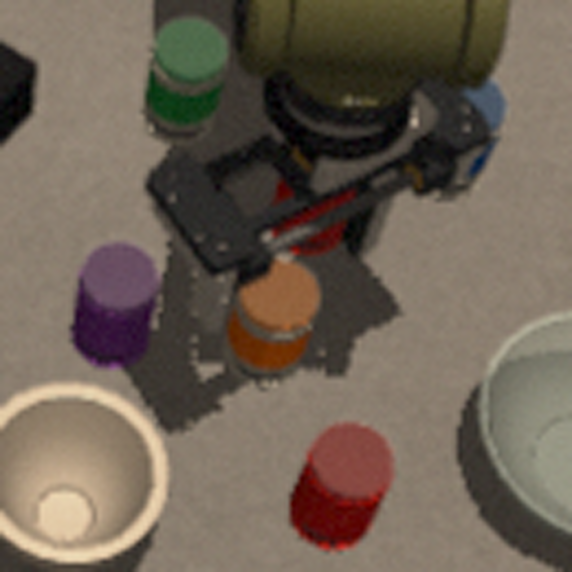

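```bash
python3 - <<'E'
from h import *
o=np.array([.5998,.1621]);d=np.array([.706,-.708])
P=[[*(o+s*d),z] for s in(-.055,0,.055) for z in(.088,.105,.18)]
print(((proj("scene",P)-[280,150])*4.4).round())
E
```

```text
[[357. 241.]
 [362. 226.]
 [387. 156.]
 [279. 280.]
 [283. 266.]
 [304. 197.]
 [200. 320.]
 [203. 306.]
 [220. 238.]]
```

```bash
python3 - <<'E'
from h import *
im=ctrl.camera("scene")[:,:,::-1];cv2.imwrite("pics/s2.png",cv2.resize(im[190:245,310:375],None,fx=10,fy=10,interpolation=2))
im=ctrl.camera("top")[:,:,::-1];cv2.imwrite("pics/t2.png",cv2.resize(im[140:290,120:270],None,fx=4,fy=4,interpolation=2))
E
```

```text
(no output)
```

View pics/s2.png

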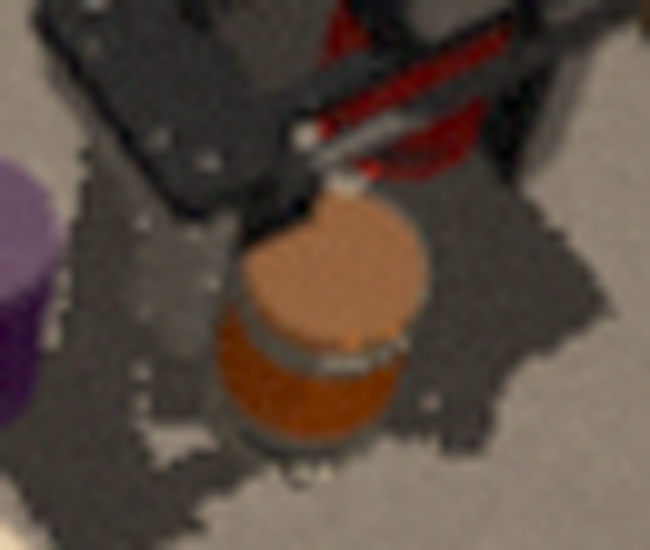

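View pics/t2.png

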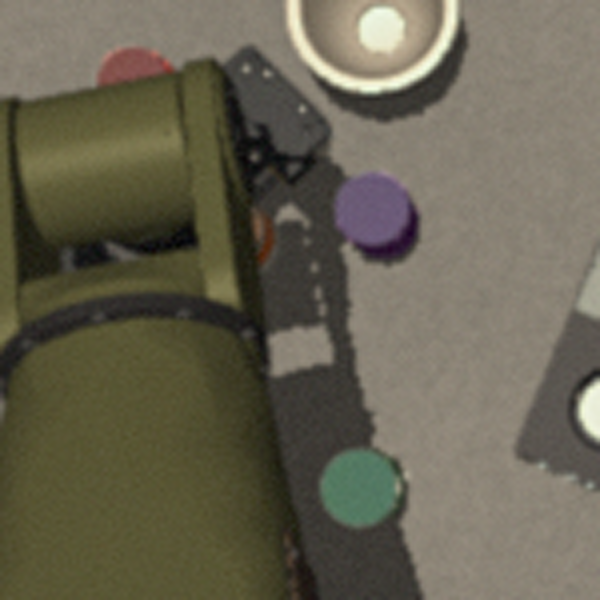

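The finger is hard to make out in shadow. The tin sits between the finger projections, with 23 mm to spare per side, so I go down carefully.

Emit:
drive_tool --increments '[[[0, 0, 0], [0.7, 0.7, 9], 1], [[0, 0, 0], [0, 0, 9], 1], [[0, 0, 0], [0, 0, 9], 1], [[0, 0, 0], [0, 0, 8], 1], [[0, 0, 0], [0, 0, 0], 1]]'

```text
time_s: 4.0
ee_pos: [0.5997, 0.1611, 0.0696]
eef_rot: [3.14, 0.001, -0.786]
force: [-0.2, 1.5, 0.2]
grip_width: 0.0941
```

Emit:
drive_tool --increments '[[[0, 0, 0], [0, 0, 0], 0.45], [[0, 0, 0], [0, 0, 0], 0.45], [[0, 0, 0], [0, 0, 0], 0.45], [[0, 0, 0], [0, 0, 0], 0.3], [[0, 0, 0], [0, 0, 0], 0.3], [[0, 0, 0], [0, 0, 0], 0.3], [[0, 0, 0], [0, 0, 0], 0.3], [[0, 0, 0], [0, 0, 0], 0.3]]' --squeeze 40

```text
time_s: 5.0
ee_pos: [0.6001, 0.1612, 0.0705]
eef_rot: [-3.141, -0.0, -0.786]
force: [-0.5, 0.2, 1.3]
grip_width: 0.0475
```

Emit:
drive_tool --increments '[[[0, 0, 0], [0, 0, -10], 0.3], [[0, 0, 0], [0, 0, -30], 0.3], [[0, 0, 0], [0, 0, -35], 0.3], [[0, 0, 0], [0, 0, -30], 0.3], [[0, 0, 0], [4, 12, 0], 0.3], [[0, 0, 0], [10, 26, 0], 0.3], [[0, 0, 0], [13, 34, 0], 0.3], [[0, 0, 0], [13, 34, 0], 0.3], [[0, 0, 0], [13, 34, 0], 0.3], [[0, 0, 0], [13, 34, 0], 0.3], [[0, 0, 0], [13, 34, 0], 0.3], [[0, 0, 0], [10, 28, 0], 0.3], [[0, 0, 0], [4, 12, 0], 0.3], [[0, 0, 0], [0, 0, 0], 0.3], [[0, 0, 0], [0, 0, 0], 0.3]]'

```text
time_s: 6.88
ee_pos: [0.4905, -0.0792, 0.1752]
eef_rot: [3.142, 0.0, -0.785]
force: [-0.1, 0.9, -0.8]
grip_width: 0.0474
```

```bash
python3 - <<'E'
from h import *
o=ctrl.get_obs();print(o['time_s'],o['ee_pos'],o['eef_rot'],o['force'],o['moment'],o['grip_width'])
for n,(x,y,w,h) in dict(scene=(205,80,120,140),top=(220,170,110,110)).items():
    im=ctrl.camera(n)[:,:,::-1];cv2.imwrite(f"pics/{n}3.png",cv2.resize(im[y:y+h,x:x+w],None,fx=4,fy=4,interpolation=2))
    p=o['ee_pos'];print(n,((proj(n,[[p[0],p[1],.0],[p[0],p[1],p[2]-.069],[p[0],p[1],p[2]+.011],[.491,-.080,.056]])-[x,y])*4).round())
E
```

```text
6.875 [ 0.49052322 -0.07924216  0.17518769] [ 3.14157038e+00  3.13389927e-04 -7.85140632e-01] [-0.14821866  0.88719675 -0.82399509] [-0.03249724  0.01908214  0.00376369] 0.047437439672726636
scene [[238. 390.]
 [239. 302.]
 [239. 228.]
 [237. 345.]]
top [[205. 289.]
 [209. 285.]
 [213. 282.]
 [209. 287.]]
```

View pics/scene3.png

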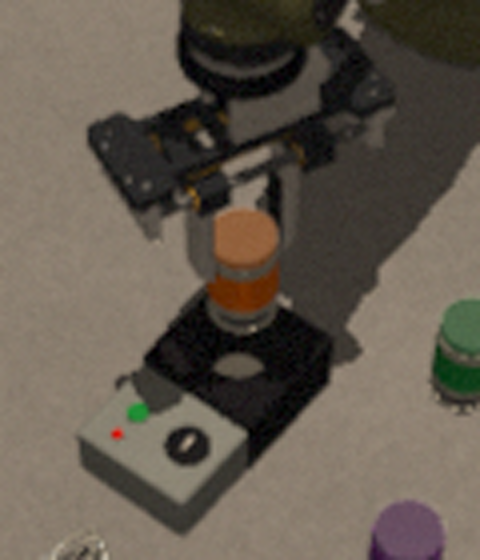

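View pics/top3.png

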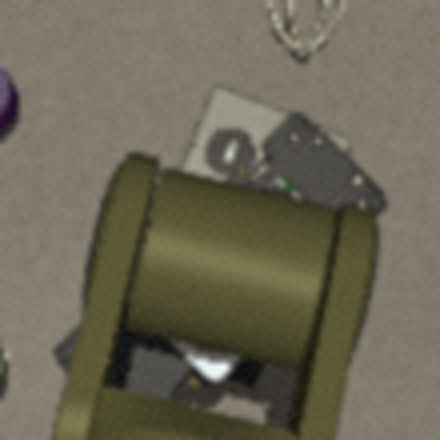

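```bash
python3 - <<'E'
from h import *
im=ctrl.camera("scene")[:,:,::-1].copy()
s0=cv2.imread("pics/scene0.png");t0=cv2.imread("pics/top0.png")
def lid(im,box,lo,hi):
    x,y,w,h=box;k=8;a=cv2.resize(im[y:y+h,x:x+w],None,fx=k,fy=k,interpolation=2);hsv=cv2.cvtColor(a,cv2.COLOR_BGR2HSV)
    print([hsv[int(.35*h*k),int(.5*w*k)]])
    m=cv2.inRange(hsv,lo,hi);m=cv2.morphologyEx(m,cv2.MORPH_OPEN,np.ones((9,9)))
    c=max(cv2.findContours(m,0,1)[0],key=cv2.contourArea);c=cv2.convexHull(c);e=cv2.fitEllipse(c)
    cv2.ellipse(a,e,(255,0,0),1);return a,((e[0][0]+.5)/k-.5+x,(e[0][1]+.5)/k-.5+y),e[1]
L=((5,60,100),(20,175,255))
a,c,ax=lid(im,(250,125,35,40),*L);print("lid now scene",c,ax,at("scene",c,.186))
b,c,ax=lid(s0,(325,200,40,40),*L);print("lid0 scene",c,ax,at("scene",c,.080))
d,c,ax=lid(t0,(160,182,35,35),*L);print("lid0 top",c,ax,at("top",c,.080))
e,c,ax=lid(t0,(252,222,40,40),(0,0,0),(255,255,50));print("mouth top",c,ax,at("top",c,.056))
P=lambda i:cv2.copyMakeBorder(i,0,320-i.shape[0],0,320-i.shape[1],0)
cv2.imwrite("pics/fit.png",cv2.resize(np.vstack([np.hstack([P(a),P(b)]),np.hstack([P(d),P(e)])]),(600,600)))
E
```

```text
[array([ 13, 150, 146], dtype=uint8)]
lid now scene (265.22045040130615, 138.46700954437256) (126.41490936279297, 141.8530731201172) [ 0.49488431 -0.07684891]
[array([ 13, 149, 142], dtype=uint8)]
lid0 scene (343.0155620574951, 216.63242721557617) (148.02281188964844, 160.08547973632812) [0.60395182 0.16301772]
[array([ 13, 112, 134], dtype=uint8)]
lid0 top (175.31566715240479, 196.96906566619873) (149.3370819091797, 160.64833068847656) [0.59976775 0.1617702 ]
[array([ 34,  34, 225], dtype=uint8)]
mouth top (274.8092231750488, 238.52480125427246) (104.61185455322266, 147.0406036376953) [ 0.49892995 -0.08662034]
```

View pics/fit.png

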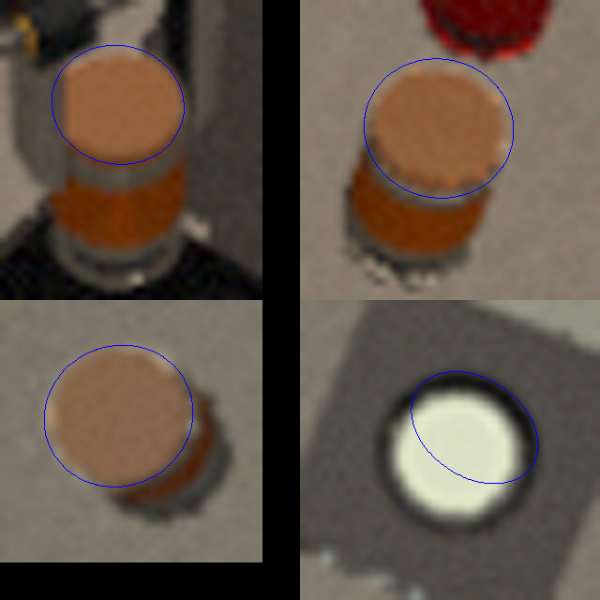

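Emit:
drive_tool --increments '[[[0, 0, 0], [0.7, 2.1, 10], 0.3], [[0, 0, 0], [0, 0, 14], 0.3], [[0, 0, 0], [0, 0, 13], 0.3], [[0, 0, 0], [0, 0, 7], 0.3], [[0, 0, 0], [0, 0, 0], 0.3], [[0, 0, 0], [0, 0, 0], 0.3]]'

```text
time_s: 7.78
ee_pos: [0.4896, -0.0819, 0.1318]
eef_rot: [-3.141, -0.001, -0.786]
force: [-0.1, -0.3, -2.2]
grip_width: 0.0473
```

```bash
python3 - <<'E'
from h import *
o=ctrl.get_obs();print(o['time_s'],o['ee_pos'],o['force'],o['moment'])
im=ctrl.camera("scene")[:,:,::-1];x,y=235,130;cv2.imwrite("pics/s4.png",cv2.resize(im[y:y+60,x:x+65],None,fx=10,fy=10,interpolation=2))
E
```

```text
7.775 [ 0.4895747  -0.08192005  0.13178468] [-0.11547201 -0.34020288 -2.19833923] [ 0.02287969 -0.03300824 -0.00488461]
```

View pics/s4.png

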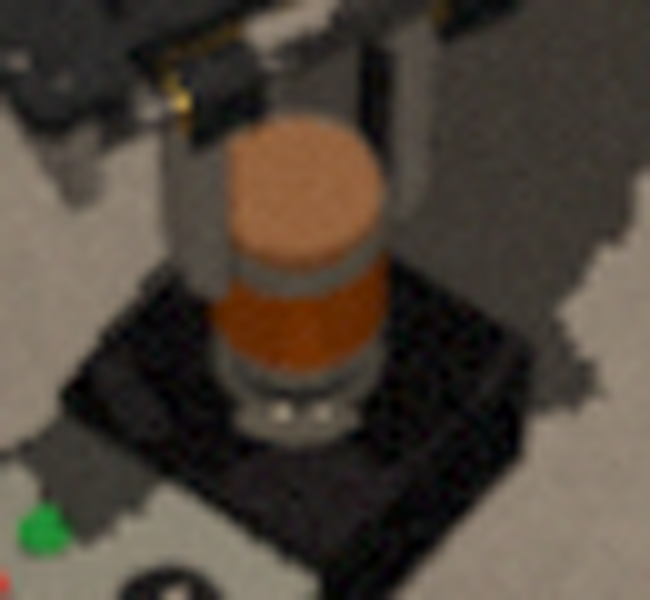

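The tin sits above the mouth, centred on the block's top as far as can be seen. I feel downward from here.

Emit:
drive_tool --increments '[[[0, 0, 0], [0, 0, 1.5], 0.3], [[0, 0, 0], [0, 0, 1.5], 0.3], [[0, 0, 0], [0, 0, 1.5], 0.3], [[0, 0, 0], [0, 0, 0], 0.3]]'

```text
time_s: 8.32
ee_pos: [0.4893, -0.0819, 0.1268]
eef_rot: [3.141, 0.0, -0.786]
force: [-0.4, 0.6, -1.5]
grip_width: 0.0474
```

Emit:
drive_tool --increments '[[[0, 0, 0], [0, 0, 1], 0.3], [[0, 0, 0], [0, 0, 1], 0.3], [[0, 0, 0], [0, 0, 0], 0.3]]'

```text
time_s: 8.7
ee_pos: [0.4893, -0.0819, 0.1249]
eef_rot: [3.142, 0.0, -0.786]
force: [-0.4, -0.4, -1.1]
grip_width: 0.0472
```

Emit:
drive_tool --increments '[[[0, 0, 0], [0, 0, 1], 0.3], [[0, 0, 0], [0, 0, 1], 0.3], [[0, 0, 0], [0, 0, 0], 0.3]]'

```text
time_s: 9.07
ee_pos: [0.4893, -0.0819, 0.1229]
eef_rot: [3.141, 0.0, -0.786]
force: [0.4, 0.6, -1.9]
grip_width: 0.0476
```

Emit:
drive_tool --increments '[[[0, 0, 0], [0, 0, 1], 0.3], [[0, 0, 0], [0, 0, 1], 0.3], [[0, 0, 0], [0, 0, 0], 0.3]]'

```text
time_s: 9.45
ee_pos: [0.4893, -0.0819, 0.1208]
eef_rot: [3.141, 0.0, -0.786]
force: [0.3, 0.0, -2.6]
grip_width: 0.0473
```

Emit:
drive_tool --increments '[[[0, 0, 0], [0, 0, 1], 0.3], [[0, 0, 0], [0, 0, 1], 0.3], [[0, 0, 0], [0, 0, 0], 0.3]]'

```text
time_s: 9.82
ee_pos: [0.4893, -0.0819, 0.1188]
eef_rot: [3.142, 0.0, -0.786]
force: [-0.2, 0.7, -1.6]
grip_width: 0.0474
```

Emit:
drive_tool --increments '[[[0, 0, 0], [0, 0, 1], 0.3], [[0, 0, 0], [0, 0, 1], 0.3], [[0, 0, 0], [0, 0, 0], 0.3]]'

```text
time_s: 10.2
ee_pos: [0.4893, -0.0819, 0.1169]
eef_rot: [3.142, 0.0, -0.786]
force: [-0.3, 0.6, -1.6]
grip_width: 0.048
```

Emit:
drive_tool --increments '[[[0, 0, 0], [0, 0, 1], 0.3], [[0, 0, 0], [0, 0, 1], 0.3], [[0, 0, 0], [0, 0, 0], 0.3]]'

```text
time_s: 10.58
ee_pos: [0.4893, -0.0819, 0.1148]
eef_rot: [3.141, 0.0, -0.786]
force: [0.1, 0.5, -1.8]
grip_width: 0.0476
```

Emit:
drive_tool --increments '[[[0, 0, 0], [0, 0, 1], 0.3], [[0, 0, 0], [0, 0, 1], 0.3], [[0, 0, 0], [0, 0, 0], 0.3]]'

```text
time_s: 10.95
ee_pos: [0.4893, -0.0819, 0.1129]
eef_rot: [3.141, 0.0, -0.786]
force: [-0.1, -0.1, -2.0]
grip_width: 0.0475
```

Emit:
drive_tool --increments '[[[0, 0, 0], [0, 0, 1], 0.3], [[0, 0, 0], [0, 0, 1], 0.3], [[0, 0, 0], [0, 0, 0], 0.3]]'

```text
time_s: 11.32
ee_pos: [0.4893, -0.0819, 0.1109]
eef_rot: [3.142, 0.0, -0.786]
force: [0.3, -0.1, -2.3]
grip_width: 0.0473
```

Emit:
drive_tool --increments '[[[0, 0, 0], [0, 0, 1], 0.3], [[0, 0, 0], [0, 0, 1], 0.3], [[0, 0, 0], [0, 0, 0], 0.3]]'

```text
time_s: 11.7
ee_pos: [0.4893, -0.0819, 0.1088]
eef_rot: [3.142, 0.0, -0.786]
force: [0.7, -0.1, -1.0]
grip_width: 0.0472
```

Bottom at about 39 mm and nothing felt yet. The baseline Fz is about -1.8 N. I go on.

Emit:
drive_tool --increments '[[[0, 0, 0], [0, 0, 1], 0.3], [[0, 0, 0], [0, 0, 1], 0.3], [[0, 0, 0], [0, 0, 0], 0.3]]'

```text
time_s: 12.08
ee_pos: [0.4893, -0.0819, 0.1069]
eef_rot: [3.142, 0.0, -0.786]
force: [0.0, -0.3, -1.8]
grip_width: 0.0472
```

Emit:
drive_tool --increments '[[[0, 0, 0], [0, 0, 1], 0.3], [[0, 0, 0], [0, 0, 1], 0.3], [[0, 0, 0], [0, 0, 0], 0.3]]'

```text
time_s: 12.45
ee_pos: [0.4893, -0.0819, 0.1049]
eef_rot: [3.142, 0.0, -0.786]
force: [0.1, -0.4, -1.2]
grip_width: 0.0477
```

Emit:
drive_tool --increments '[[[0, 0, 0], [0, 0, 1], 0.3], [[0, 0, 0], [0, 0, 1], 0.3], [[0, 0, 0], [0, 0, 0], 0.3]]'

```text
time_s: 12.82
ee_pos: [0.4893, -0.0819, 0.1028]
eef_rot: [3.142, 0.0, -0.786]
force: [0.6, -0.6, -2.1]
grip_width: 0.0473
```

Emit:
drive_tool --increments '[[[0, 0, 0], [0, 0, 1], 0.3], [[0, 0, 0], [0, 0, 1], 0.3], [[0, 0, 0], [0, 0, 0], 0.3]]'

```text
time_s: 13.2
ee_pos: [0.4893, -0.0819, 0.1008]
eef_rot: [3.142, 0.0, -0.786]
force: [-0.2, -0.4, -1.3]
grip_width: 0.0473
```

Emit:
drive_tool --increments '[[[0, 0, 0], [0, 0, 1], 0.3], [[0, 0, 0], [0, 0, 1], 0.3], [[0, 0, 0], [0, 0, 0], 0.3]]'

```text
time_s: 13.58
ee_pos: [0.4893, -0.0819, 0.0989]
eef_rot: [3.141, 0.0, -0.786]
force: [-0.4, -1.1, -2.2]
grip_width: 0.0474
```

Emit:
drive_tool --increments '[[[0, 0, 0], [0, 0, 1], 0.3], [[0, 0, 0], [0, 0, 1], 0.3], [[0, 0, 0], [0, 0, 0], 0.3]]'

```text
time_s: 13.95
ee_pos: [0.4893, -0.0819, 0.0968]
eef_rot: [3.142, 0.0, -0.786]
force: [0.1, -0.2, -0.9]
grip_width: 0.047
```

Emit:
drive_tool --increments '[[[0, 0, 0], [0, 0, 1], 0.3], [[0, 0, 0], [0, 0, 0], 0.3]]'

```text
time_s: 14.2
ee_pos: [0.4893, -0.0819, 0.0959]
eef_rot: [3.142, 0.0, -0.786]
force: [0.6, -0.6, -1.4]
grip_width: 0.0473
```

Emit:
drive_tool --increments '[[[0, 0, 0], [0, 0, 1], 0.3], [[0, 0, 0], [0, 0, 0], 0.3]]'

```text
time_s: 14.45
ee_pos: [0.4894, -0.082, 0.095]
eef_rot: [3.141, -0.0, -0.786]
force: [-0.0, -1.4, -0.4]
grip_width: 0.0474
```

Emit:
drive_tool --increments '[[[0, 0, 0], [0, 0, 1], 0.3], [[0, 0, 0], [0, 0, 0], 0.3]]'

```text
time_s: 14.7
ee_pos: [0.4895, -0.0822, 0.0941]
eef_rot: [3.141, -0.001, -0.786]
force: [-2.0, -3.9, 2.6]
grip_width: 0.0473
```

Emit:
drive_tool --increments '[[[0, 0, 0], [0, 0, 1], 0.3], [[0, 0, 0], [0, 0, 0], 0.3]]'

```text
time_s: 14.95
ee_pos: [0.4895, -0.0824, 0.0933]
eef_rot: [3.141, -0.001, -0.786]
force: [-2.5, -6.2, 3.9]
grip_width: 0.0474
```

The ball was felt at TCP z of about 0.095, pushing towards -y as it should.

Emit:
drive_tool --increments '[[[0, 0, 0], [0, 0, 1], 0.3], [[0, 0, 0], [0, 0, 0], 0.3]]'

```text
time_s: 15.2
ee_pos: [0.4896, -0.0825, 0.0923]
eef_rot: [3.141, -0.002, -0.786]
force: [-0.7, -6.6, 3.6]
grip_width: 0.0473
```

Emit:
drive_tool --increments '[[[0, 0, 0], [0, 0, 1], 0.3], [[0, 0, 0], [0, 0, 0], 0.3]]'

```text
time_s: 15.45
ee_pos: [0.4897, -0.0825, 0.0914]
eef_rot: [3.142, -0.002, -0.786]
force: [-2.2, -6.1, 7.4]
grip_width: 0.0472
```

Emit:
drive_tool --increments '[[[0, 0, 0], [0, 0, 1], 0.3], [[0, 0, 0], [0, 0, 0], 0.3]]'

```text
time_s: 15.7
ee_pos: [0.4898, -0.0823, 0.0905]
eef_rot: [-3.141, -0.002, -0.786]
force: [-1.0, -3.2, 6.0]
grip_width: 0.0474
```

Emit:
drive_tool --increments '[[[0, 0, 0], [0, 0, 0.7], 0.3], [[0, 0, 0], [0, 0, 0], 0.3]]'

```text
time_s: 15.95
ee_pos: [0.4898, -0.0822, 0.0899]
eef_rot: [-3.141, -0.002, -0.786]
force: [-0.5, -3.5, 6.2]
grip_width: 0.0473
```

Emit:
drive_tool --increments '[[[0, 0, 0], [0, 0, 0.7], 0.3], [[0, 0, 0], [0, 0, 0], 0.3]]'

```text
time_s: 16.2
ee_pos: [0.4898, -0.0822, 0.089]
eef_rot: [-3.141, -0.001, -0.786]
force: [0.8, -3.2, 4.1]
grip_width: 0.0471
```

Emit:
drive_tool --increments '[[[0, 0, 0], [0, 0, 0.7], 0.3], [[0, 0, 0], [0, 0, 0], 0.3]]'

```text
time_s: 16.45
ee_pos: [0.4897, -0.0822, 0.0883]
eef_rot: [-3.141, -0.001, -0.786]
force: [-0.8, -4.6, 5.8]
grip_width: 0.0473
```

Emit:
drive_tool --increments '[[[0, 0, 0], [0, 0, 0.7], 0.3], [[0, 0, 0], [0, 0, 0], 0.3]]'

```text
time_s: 16.7
ee_pos: [0.4896, -0.0822, 0.0871]
eef_rot: [-3.142, -0.001, -0.786]
force: [1.8, -5.2, -0.8]
grip_width: 0.0471
```

The force fell from about 7.6 N net to about 1 N at TCP z of about 0.0875, which is the click. Next I press on gently to a plunger push of about 4 to 5 N net.

Emit:
drive_tool --increments '[[[0, 0, 0], [0, 0, 0.5], 0.3], [[0, 0, 0], [0, 0, 0], 0.3]]'

```text
time_s: 16.95
ee_pos: [0.4894, -0.0821, 0.0863]
eef_rot: [3.141, -0.0, -0.786]
force: [0.8, -5.6, -2.6]
grip_width: 0.0474
```

Emit:
drive_tool --increments '[[[0, 0, 0], [0, 0, 0.5], 0.3], [[0, 0, 0], [0, 0, 0], 0.3]]'

```text
time_s: 17.2
ee_pos: [0.4893, -0.0821, 0.0858]
eef_rot: [3.141, 0.0, -0.786]
force: [0.7, -4.3, -2.2]
grip_width: 0.0471
```

Emit:
drive_tool --increments '[[[0, 0, 0], [0, 0, 0.5], 0.3], [[0, 0, 0], [0, 0, 0], 0.3]]'

```text
time_s: 17.45
ee_pos: [0.4893, -0.082, 0.0855]
eef_rot: [3.141, 0.0, -0.786]
force: [-0.4, -4.9, 0.6]
grip_width: 0.0471
```

Emit:
drive_tool --increments '[[[0, 0, 0], [0, 0, 0.5], 0.3], [[0, 0, 0], [0, 0, 0], 0.3]]'

```text
time_s: 17.7
ee_pos: [0.4893, -0.0819, 0.0851]
eef_rot: [3.141, 0.0, -0.786]
force: [-0.9, -5.5, 1.2]
grip_width: 0.0474
```

Emit:
drive_tool --increments '[[[0, 0, 0], [0, 0, 0.5], 0.3], [[0, 0, 0], [0, 0, 0], 0.3]]'

```text
time_s: 17.95
ee_pos: [0.4893, -0.0818, 0.0846]
eef_rot: [-3.142, 0.0, -0.786]
force: [-1.2, -3.1, 2.2]
grip_width: 0.0476
```

```bash
python3 - <<'E'
from h import *
o=ctrl.get_obs();print(o['time_s'],o['ee_pos'],o['force'],o['moment'])
ctrl.camera("scene")
o=ctrl.get_obs();print(o['time_s'],o['ee_pos'],o['force'],o['moment'])
E
```

```text
17.95 [ 0.48930606 -0.08180109  0.08463808] [-1.22115416 -3.08416351  2.17156307] [-0.90940465  0.26854328 -0.02273372]
18.0 [ 0.48929242 -0.08179382  0.08462668] [-2.17658569 -3.63400764  1.81538795] [-0.94025231  0.27163578 -0.03288087]
```

Net push is about 4 N, so the tin is at its final place. I let go without pulling.

Emit:
drive_tool --increments '[[[0, 0, 0], [0, 0, 0], 0.6], [[0, 0, 0], [0, 0, 0], 0.8], [[0, 0, 0], [0, 0, 0], 0.8], [[0, 0, 0], [0, 0, 0], 0.8]]'

```text
time_s: 18.5
ee_pos: [0.4893, -0.0818, 0.0846]
eef_rot: [-3.142, 0.0, -0.786]
force: [0.0, -0.4, 0.7]
grip_width: 0.0751
```

Emit:
drive_tool --increments '[[[0, 0, 0], [0, 0, -5], 0.8], [[0, 0, 0], [0, 0, -15], 0.8], [[0, 0, 0], [0, 0, -25], 0.8], [[0, 0, 0], [0, 0, -30], 0.8], [[0, 0, 0], [0, 0, -30], 0.8], [[0, 0, 0], [0, -25, 0], 0.8], [[0, 0, 0], [-20, -35, 0], 0.8], [[0, 0, 0], [-30, -35, 0], 0.8], [[0, 0, 0], [-30, -35, 0], 0.8], [[0, 0, 0], [-30, 0, 0], 0.8], [[0, 0, 0], [0, 0, 0], 0.8]]'

```text
time_s: 19.88
ee_pos: [0.503, 0.089, 0.1908]
eef_rot: [-3.141, -0.001, -0.783]
force: [0.4, 0.0, -0.4]
grip_width: 0.075
```

```bash
python3 - <<'E'
from h import *
o=ctrl.get_obs();print(o['time_s'],o['ee_pos'],o['force'])
im=ctrl.camera("scene")[:,:,::-1];cv2.imwrite("pics/s5.png",im)
x,y=235,125;cv2.imwrite("pics/s5c.png",cv2.resize(im[y:y+60,x:x+65],None,fx=10,fy=10,interpolation=2))
im=ctrl.camera("top")[:,:,::-1];cv2.imwrite("pics/t5.png",im)
for z in (.085,.09,.095,.10,.105,.11):print(z,((proj("scene",[[.4893+.0044,-.0818+.0022,z]])-[x,y])*10).round())
E
```

```text
19.875 [0.50296652 0.08902495 0.19079571] [ 0.37147827  0.01131393 -0.42033514]
0.085 [[292. 361.]]
0.09 [[292. 350.]]
0.095 [[292. 339.]]
0.1 [[292. 328.]]
0.105 [[292. 317.]]
0.11 [[292. 306.]]
```

View pics/s5c.png

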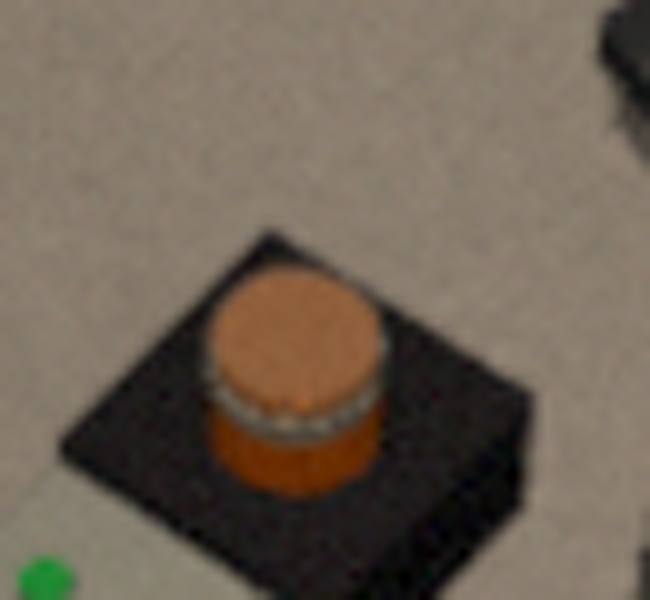

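View pics/s5.png

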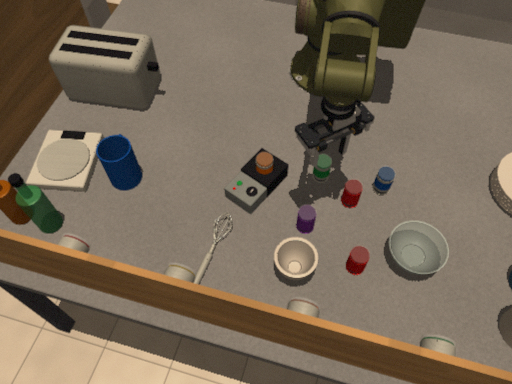

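View pics/t5.png

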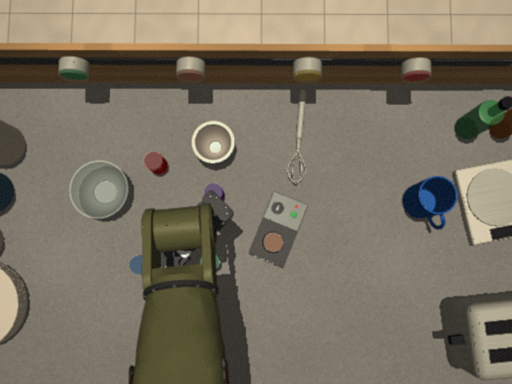

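The tin's lid centre is at crop (296,341), which puts the lid at z of about 0.095. That matches the pressed depth, with the underside at about 15 mm, so it didn't spring back up. The other things look unmoved.

```bash
python3 -c "
from station import ctrl
print(ctrl.hand_in())"
```

```text
the job is handed in; nothing more can be done
None
```

The orange-banded tin is in the mill's socket, pushed past the ball until it clicked, and let go. The job was handed in at about 20 s; no verdict was reported.

- **Insertion:** I lowered the tin in 0.5 to 2 mm steps. The ball was first felt about 11 mm above where I stopped. The push peaked at about 9 N and fell to about 1 N at the click. I then pressed on about 3 mm until the plunger pushed back with about 4 N, the expected final place. No reading came near the 25 N limit, and I felt no hard stop.
- **Last checks:** About 1.4 s after letting go, the scene camera showed the lid at about 95 mm, so the underside is about 15 mm above the shelf. That matches the pressed depth, so the tin didn't spring back up. I didn't pull on it to test the hold.
- **Other things:** They looked unmoved in the final pictures, by eye only; a few of the tins are partly hidden by the arm in the top picture. The gripper was clear of everything, with no force on it beyond sensor noise.
- **Disagreement:** The scene camera put the tin about 5 mm off the arm's own position, while the top camera agreed with the arm. I relied mainly on the top camera, and the tin entered the socket without touching the mouth.

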